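Lock the floor box with the T-key

TASK

Take the yellow-handled T-key out of its grey stand, lower it down into the floor box with the orange collar until its square socket sits fully over the brass stem at the bottom, and turn it clockwise (seen from above) until the stem reaches its stop. Then let go, leaving the key standing upright on that stem; do not turn the stem in the box with the blue collar.

Things in the scene. Friction and masses are not known exactly. Their poses are not given: they have to be found in the camera images.
- key: Upright T-key, 187 mm tall, 0.3-0.6 kg, in a grey open stand with 40 mm walls. Origin: centre of the socket mouth, its lowest point; z up. Yellow handle bar: 110 mm along x, 18 wide (y), 24 high, centre 175 mm above origin. Rod 16 mm. Square steel socket, sides along x and y: mouth 48 inside, 55 outside, narrowing over 12 mm to a 34 mm square hole that ends 36 mm above origin.
- orange_drive (a point): Top centre of the 28 mm square brass stem, 44 mm high, mid-floor in the fixed orange-collared box: open dark steel shaft, 100 mm square inside, 116 outside, rim 70 mm above this point. z up; x, y along the stem's sides, turning with it. Seated, the key's origin is 36 mm below; any of 4 square positions fits; key slips 14 degrees before driving. Boxes and stand stand in a row, any order.
- orange_stem (a joint): Turn of the stem in the orange-collared box, rad: grows clockwise seen from above, from 0 (sides parallel to the box walls) to its stop at 1.05 (60 degrees); starts at 0 to 0.15. Takes 0.1 N m, stays where left. An aluminium latch tongue at its foot turns with it.
- blue_stem (a joint): The same for the like box with the blue collar, which is not to be operated; starts at 0 to 0.15.
There are look-alikes about, which are no part of the job. What is meant by the key is not black or white, and is the smaller of those in its own colour.

How it is judged:
By the outcome, as a careful person would: the job done as asked, in the order asked, and still so for the second after the job is handed in, with the robot touching nothing.
It also fails if it takes over 43 s, if anything falls off the work surface, if the arm or the gripper's body presses on something with over 40 N, if the wrist force passes 120 N, or if a joint passes its speed limit or range.

ROBOT

A 6-joint arm with a two-finger parallel gripper is mounted at the origin on the work surface. World frame = base frame: x ahead of the robot, y to its left, z up, the work surface at z = 0. Lengths are in m, angles in rad, forces in N, time in s.
With the tool pointing down it reaches from about 0.35 to 0.725 m from the base axis. Payload 4.3 kg.
Tool frame: the origin (TCP) lies at the very end of the fingers, on their centre line; the grasp point (between the pads) lies 19 mm behind it (arm.pinch_z is the distance from the TCP to the grasp point, in m); z points along the fingers, y is the line along which they close (so a half turn about z gives the same grasp; the last joint's range is limited). The gripper opens to 85 mm and grips with 20 to 120 N. Pads are 22 mm wide; open, the fingers measure 114 mm over their backs; the gripper's body (76 mm by 85 mm) begins 54 mm behind the grasp point. The pads swing forward as they close: fully open they stand 13 mm farther back than shut.
Start: joints at [-1.226, 0.377, 0.081, 1.274, 0, 1.46], TCP at [0.253, -0.517, 0.198] pointing down, gripper open.
Joint ranges: [-2.72, 2.72], [-0.84, 1.66], [-1.02, 1.22], [-1.77, 2.12], [-1.37, 1.28], [-3.14, 3.14]. Speed limits (rad/s): [2.57, 2.57, 3.14, 3.14, 3.14, 3.14].

INTERFACE

Orientations are given as a 3x3 rotation matrix whose columns are the frame's x, y, z axes.
In Python, from plant import get_state, cams, arm gives the robot as it stands. The module is installed in compiled form; this text tells all that it offers.
- The arm moves only by the tool carry_out, never from a script. Its arguments are lists of equal length, an entry for each row: "dp": the shift along the tool's x, y, z in m, a list of three; "dr": the turn, a rotation vector about the tool's x, y, z in rad, a list of three; "gripper": the finger opening in m, from 0 to 0.0854. A call has 1 to 20 rows; each row is the pose to reach, as a shift and turn from the pose commanded when the call began, along the tool's axes at that moment; what a row does not reach only later rows make up. A row lasts 1/10 s, in which the tool goes at most 50 mm and 8.59 degrees, less where a joint would pass 70% of its speed; a pose out of reach is approached as far as the arm can. A call with a gripper value outside its range is refused whole. The fingers move at their own pace and stop on an object; "grip_force" is the grip in N (left out, the last holds). Time passes only in rows, so rows that repeat a pose let the fingers close. It gives the time, the measured TCP pose, the force, the opening and the grip force at its end, in the units of the state.
- get_state(): the state, without advancing time (a new reading comes with each control period).
- cams.get_image(name): name is "scene" or "top" or "wrist"; returns the picture (480x640x3 uint8, blue, green, red); there is no depth.
- cams.get_calibration(name): a dict with "intrinsics" (3x3 intrinsics, pixels), "R" (3x3) and "t" (3): a world point X has camera coordinates R X + t; the wrist camera has in their place "hand_eye" (4x4, takes a point from camera to tool coordinates, whose origin is the TCP and whose axes are the flange's). Camera axes: x right, y down, z forward; pixel columns grow to the right and rows downward; lengths in m; the calibration is good to about 2 mm. A picture is of the moment at which its call begins: read the wrist's pose just before it. get_calibration takes no time and is no camera call.
- arm.close_job(): hands the job in; it is judged then, once.
The state is a dict: "time_s": time; "joint_pos": joint angles; "joint_velocities": joint speeds; "joint_efforts": joint torques, N m; "position": TCP position; "tcp_rot": TCP orientation; "contact_force": force on the tool from outside, world axes, zero at the start; "moment": the same for the moment, N m; "finger_gap": opening from 0.0 (shut) to 1.0 (fully open); "gripper_force": force on a finger pad.
Only numpy, scipy, OpenCV 4.12 (cv2) and the standard library are available. Lean on these libraries where they do the work, as an engineer would, in place of code of your own. Each camera call takes 0.05 s, during which the arm holds its last target. There are 200 camera calls.

## Working session

There is one attempt and no reset: what is moved stays moved. The work goes in short steps, Python scripts to look and compute and a tool call to move; the robot and the scene stay as the last step left them, time stands still between calls to the robot, and variables do not carry over. Pictures are saved under pics/ and viewed, at most 10 in all, crops included, and the job is handed in when it is done.

Besides the shell and the picture viewer there is one more tool, called after "Request:" as name(argument=value, ...) on one line, values as JSON. carry_out: Moves the arm, as the interface text tells. Its arguments: {"type":"object","properties":{"dp":{"type":"array","items":{"type":"array","items":{"type":"number"}}},"dr":{"type":"array","items":{"type":"array","items":{"type":"number"}}},"gripper":{"type":"array","items":{"type":"number"}},"grip_force":{"type":"number"}},"required":["dp","dr","gripper"]}

```bash
mkdir -p pics; python3 - <<'E'
from plant import get_state, cams, arm
import cv2,numpy as np
for n in("scene","top"):
    cv2.imwrite(f"pics/{n}0.png",cams.get_image(n)); c=cams.get_calibration(n)
    print(n,np.round(c["intrinsics"],1).tolist(),np.round(c["R"],3).tolist(),np.round(c["t"],3).tolist())
s=get_state();print(s["time_s"],s["position"],np.round(s["tcp_rot"],3).tolist(),arm.pinch_z,s["contact_force"])
print(cams.get_calibration("wrist"))
E
```

```text
scene [[457.3, 0.0, 328.4], [0.0, 457.3, 238.7], [0.0, 0.0, 1.0]] [[-0.048, 0.999, -0.004], [0.868, 0.04, -0.495], [-0.494, -0.027, -0.869]] [-0.166, -0.409, 1.176]
top [[443.5, 0.0, 314.8], [0.0, 443.5, 235.9], [0.0, 0.0, 1.0]] [[0.01, -1.0, 0.002], [-0.987, -0.01, -0.163], [0.163, -0.001, -0.987]] [0.177, 0.463, 1.063]
0.1 [ 0.25238252 -0.51593456  0.19676272] [[0.898, 0.439, -0.001], [0.439, -0.898, 0.002], [0.0, -0.002, -1.0]] 0.0187 [ 0.45919461  0.29324549 -0.12925742]
{'intrinsics': array([[365.54581417,   0.        , 314.50241262],
       [  0.        , 365.54581417, 242.26095882],
       [  0.        ,   0.        ,   1.        ]]), 'hand_eye': array([[ 1.03781335e-03, -9.48176927e-01, -3.17741151e-01,
         8.11091503e-02],
       [ 9.99998662e-01,  5.82125717e-04,  1.52908676e-03,
         1.89103233e-04],
       [-1.26487949e-03, -3.17742312e-01,  9.48176262e-01,
        -1.75957163e-01],
       [ 0.00000000e+00,  0.00000000e+00,  0.00000000e+00,
         1.00000000e+00]])}
```

View pics/top0.png

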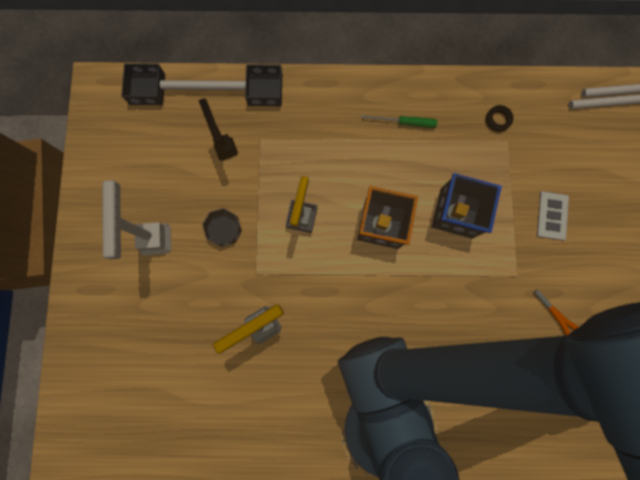

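View pics/scene0.png

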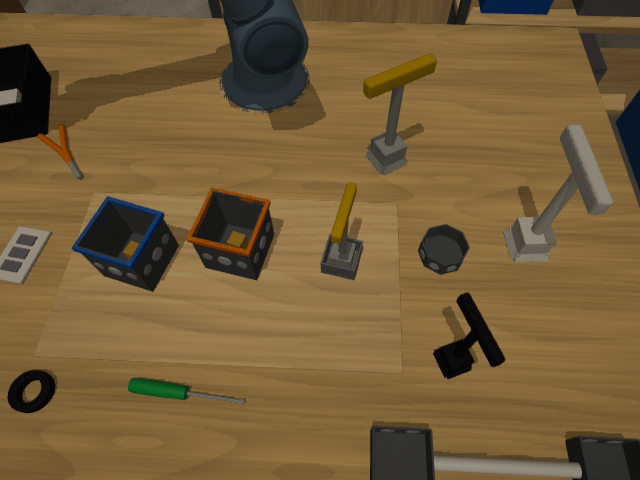

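Candidates for the key (top view): small yellow T at (300,200) in the grey stand in the row with the boxes; a larger yellow T at (248,328); white T at (112,218); black T at (212,128). My choice is the small yellow one at (300,200). Next I measure it, and the orange collar, from both fixed views.

```bash
cat > h.py <<'E'
from plant import get_state, cams, arm
import cv2,numpy as np
def cam(n,s=None):
    c=cams.get_calibration(n);K=c["intrinsics"]
    if n=="wrist":
        T=c["hand_eye"];R=s["tcp_rot"]@T[:3,:3];o=s["tcp_rot"]@T[:3,3]+s["position"]
    else: R=c["R"].T;o=-R@c["t"]
    return K,R,o
def ray(C,p):
    K,R,o=C;d=R@np.linalg.solve(K,[p[0],p[1],1]);return o,d/np.linalg.norm(d)
def onz(C,p,z):
    o,d=ray(C,p);return o+d*(z-o[2])/d[2]
def proj(C,X):
    K,R,o=C;q=K@(R.T@(np.asarray(X)-o));return q[:2]/q[2]
def tri(rs):
    A=[np.eye(3)-np.outer(d,d) for o,d in rs]
    X=np.linalg.solve(sum(A),sum(a@o for a,(o,d) in zip(A,rs)))
    return X,[np.linalg.norm(a@(X-o)) for a,(o,d) in zip(A,rs)]
def blob(im,lo,hi,box=None):
    m=cv2.inRange(cv2.cvtColor(im,cv2.COLOR_BGR2HSV),lo,hi)
    if box: k=np.zeros_like(m);x0,y0,x1,y1=box;k[y0:y1,x0:x1]=255;m&=k
    return m
def big(m): return max(cv2.findContours(m,cv2.RETR_EXTERNAL,cv2.CHAIN_APPROX_NONE)[0],key=cv2.contourArea)
def quad(c):
    h=cv2.convexHull(c);return cv2.approxPolyN(h,4,ensure_convex=True)[0] if hasattr(cv2,"approxPolyN") else cv2.boxPoints(cv2.minAreaRect(h))
E
python3 - <<'E'
from h import *
B={"top":dict(y=(285,170,325,230),o=(350,180,425,255)),"scene":dict(y=(320,175,365,245),o=(180,180,280,260))}
I={n:cv2.imread(f"pics/{n}0.png") for n in B}; C={n:cam(n) for n in B}
hsv=cv2.cvtColor(I["top"],cv2.COLOR_BGR2HSV);print(hsv[200,300],hsv[188,390],hsv[220,384],hsv[160,390]); 
h2=cv2.cvtColor(I["scene"],cv2.COLOR_BGR2HSV);print(h2[210,345],h2[192,240],h2[238,236])
e={}
for n in B:
    m=blob(I[n],(20,215,100),(32,255,255),B[n]["y"]);c=big(m);r=cv2.minAreaRect(c);print(n,"yellow",r,cv2.contourArea(c)); e[n]=r
    m=blob(I[n],(8,190,110),(18,255,255),B[n]["o"]);c=big(m);q=quad(c);print(n,"orange",q.tolist(),cv2.contourArea(c))
    cr=I[n][slice(B[n]["y"][1]-10,270),slice(B[n]["y"][0]-10,B[n]["y"][2]+130) if n=="top" else slice(180,380)]
    cv2.imwrite(f"pics/crop_{n}.png",cv2.resize(cr,None,fx=4,fy=4,interpolation=cv2.INTER_CUBIC))
    print(cr.shape)
print(tri([ray(C[n],e[n][0]) for n in B]))
E
```

```text
[ 22 255 135] [ 18 134 143] [ 20 207 138] [ 18 137 134]
[ 23 255 136] [ 18 145 141] [ 20 208 125]
top yellow ((298.85296630859375, 200.0882568359375), (7.033533096313477, 48.26458740234375), 14.03624439239502) 288.0
top orange [[417, 196], [409, 244], [359, 233], [369, 186]] 2330.5
(110, 180, 3)
scene yellow ((343.2706298828125, 210.4311981201172), (10.344524383544922, 57.56535720825195), 16.699243545532227) 519.0
scene orange [[270, 200], [248, 254], [185, 240], [211, 187]] 3498.0
(105, 200, 3)
(array([0.5148568 , 0.21664299, 0.18856631]), [np.float64(0.0001904348798984375), np.float64(0.00019043487989849018)])
```

View crops.

View pics/crop_top.png

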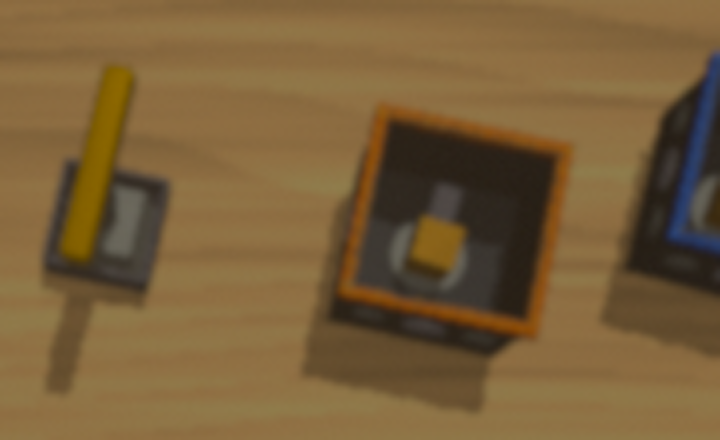

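```bash
python3 - <<'E'
from h import *
t,s=cam("top"),cam("scene")
P=[]
for a,b in [((369,186),(248,254)),((417,196),(185,240)),((409,244),(211,187)),((359,233),(270,200))]:
    X,r=tri([ray(t,a),ray(s,b)]);P.append(X);print(X.round(4),round(r[0],4))
P=np.array(P);print(P.mean(0),np.linalg.norm(P-np.roll(P,-1,0),axis=1))
# handle ends on both views
def ends(r):
    (x,y),(w,h),a=r;th=np.radians(a);v=np.array([-np.sin(th),np.cos(th)])*h/2;return np.array([x,y])+v,np.array([x,y])-v
et=ends(((298.85,200.09),(7.03,48.26),14.04));es=ends(((343.27,210.43),(10.34,57.57),16.70))
print(et,es)
for a,b in ((et[0],es[1]),(et[1],es[0])): print(tri([ray(t,a),ray(s,b)]))
E
```

```text
[0.5674 0.0556 0.1203] 0.0004
[ 0.5449 -0.0574  0.1203] 0.0018
[ 0.4308 -0.0332  0.1229] 0.0004
[0.4552 0.0807 0.1229] 0.0004
[0.49957885 0.01141918 0.12160228] [0.11521881 0.11665052 0.11648734 0.11508545]
(array([292.99608056, 223.49915477]), array([304.70391944, 176.68084523])) (array([334.99832744, 238.00092051]), array([351.54167256, 182.85907949]))
(array([0.4620807 , 0.22848105, 0.19384511]), [np.float64(0.00014003383040533078), np.float64(0.00014003383040536951)])
(array([0.5675793 , 0.20493548, 0.18834774]), [np.float64(6.42954679205158e-05), np.float64(6.429546792050388e-05)])
```

The crop shows the small yellow-handled key: bar from crop (118,70) to (75,255), socket standing in the grey open stand at (105,225). To its right is the orange-collared box with its brass stem at (440,240). The measured sizes fit: bar 108 mm, collar sides 115–117 mm, rim at z 0.122.

```bash
cat >> h.py <<'E'
def plan(X,yawdeg,s=None):
    s=s or get_state();R=s["tcp_rot"];y=np.radians(yawdeg)
    G=np.array([[np.cos(y),np.sin(y),0],[np.sin(y),-np.cos(y),0],[0,0,-1]])
    print("dp",(R.T@(np.array(X)-s["position"])).round(4),"dr",cv2.Rodrigues(R.T@G)[0].ravel().round(4))
def st():
    s=get_state();print("t",round(s["time_s"],2),"p",s["position"].round(4),"yaw",np.degrees(np.arctan2(s["tcp_rot"][1,0],s["tcp_rot"][0,0])).round(2),"zax",s["tcp_rot"][:,2].round(4),"F",s["contact_force"].round(1),"M",s["moment"].round(2),"gap",round(s["finger_gap"],3),"gf",round(s["gripper_force"],1),"q",s["joint_pos"].round(2));return s
E
python3 - <<'E'
from h import *
st();plan((.515,.217,.33),167.4)
t,s=cam("top"),cam("scene")
print(proj(t,(0.4996,0.0114,.052)),proj(s,(0.4996,0.0114,.052)))
E
```

```text
t 0.1 p [ 0.2524 -0.5159  0.1968] yaw 26.06 zax [-6.0e-04  1.7e-03 -1.0e+00] F [ 0.5  0.3 -0.1] M [0.03 0.   0.01] gap 0.996 gf 0.0 q [-1.23  0.38  0.08  1.27  0.    1.46]
dp [ 0.5579 -0.5433 -0.1321] dr [-5.0000e-04 -2.3000e-03 -2.4669e+00]
[383.96677662 220.40469077] [235.76493907 238.47290778]
```

Request:
carry_out(dp=[[0,0,-0.05],[0,0,-0.1],[0,0,-0.132],[0.558,-0.543,-0.132],[0.558,-0.543,-0.132],[0.558,-0.543,-0.132],[0.558,-0.543,-0.132],[0.558,-0.543,-0.132],[0.558,-0.543,-0.132],[0.558,-0.543,-0.132],[0.558,-0.543,-0.132],[0.558,-0.543,-0.132],[0.558,-0.543,-0.132],[0.558,-0.543,-0.132],[0.558,-0.543,-0.132],[0.558,-0.543,-0.132],[0.558,-0.543,-0.132],[0.558,-0.543,-0.132],[0.558,-0.543,-0.132],[0.558,-0.543,-0.132]], dr=[[0,0,0],[0,0,0],[0,0,0],[0,-0.002,-2.467],[0,-0.002,-2.467],[0,-0.002,-2.467],[0,-0.002,-2.467],[0,-0.002,-2.467],[0,-0.002,-2.467],[0,-0.002,-2.467],[0,-0.002,-2.467],[0,-0.002,-2.467],[0,-0.002,-2.467],[0,-0.002,-2.467],[0,-0.002,-2.467],[0,-0.002,-2.467],[0,-0.002,-2.467],[0,-0.002,-2.467],[0,-0.002,-2.467],[0,-0.002,-2.467]], gripper=[0.085,0.085,0.085,0.085,0.085,0.085,0.085,0.085,0.085,0.085,0.085,0.085,0.085,0.085,0.085,0.085,0.085,0.085,0.085,0.085])

```text
time_s: 2.1
position: [0.5157, 0.22, 0.3276]
tcp_rot: [[-0.978, 0.209, -0.002], [0.209, 0.978, -0.001], [0.002, -0.002, -1.0]]
contact_force: [1.0, -0.5, -0.4]
finger_gap: 0.993
gripper_force: 0.0
```

```bash
python3 - <<'E'
from h import *
s=st();im=cams.get_image("wrist");cv2.imwrite("pics/w1.png",im);C=cam("wrist",s)
print(proj(C,(.515,.217,.199)))
m=blob(im,(20,215,60),(32,255,255));c=big(m);r=cv2.minAreaRect(c);print(r,cv2.contourArea(c))
E
```

```text
t 2.1 p [0.5157 0.22   0.3276] yaw 167.91 zax [-0.0021 -0.0012 -1.    ] F [ 1.  -0.5 -0.4] M [-0.01  0.    0.03] gap 0.993 gf 0.0 q [ 0.29  0.36  0.4   1.61 -0.    0.5 ]
[312.11203751 220.26572689]
((317.0, 157.0), (0.0, 0.0), 0.0) 0.0
```

View pics/w1.png

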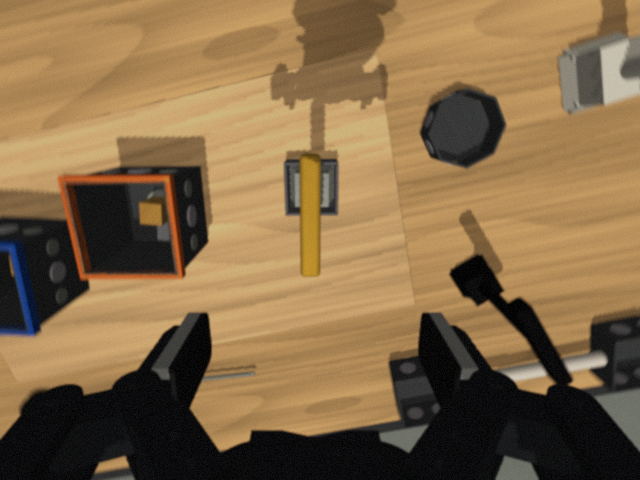

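Wrist picture: the yellow bar is vertical in the image, from (311,155) to (311,275), with the stand under it at (311,187). The orange box is at (125,225) with its stem at (151,212). Nothing stands between the fingers and the bar.

```bash
python3 - <<'E'
from h import *
s=st();C=cam("wrist",s);im=cv2.imread("pics/w1.png");hsv=cv2.cvtColor(im,cv2.COLOR_BGR2HSV)
print([hsv[y,311].tolist() for y in (150,153,156,160,200,265,272,276)],hsv[215,330])
m=blob(im,(15,190,90),(32,255,255),(285,140,340,290));c=big(m);r=cv2.minAreaRect(c);print(r,cv2.boundingRect(c))
bx=cv2.boxPoints(r)
P=np.array([onz(C,p,.198) for p in bx]);print(P.round(4),P.mean(0).round(4),np.linalg.norm(P-np.roll(P,-1,0),axis=1).round(4))
# orange rim
m=blob(im,(5,170,100),(16,255,255),(40,160,210,290));q=quad(big(m));Q=np.array([onz(C,p,.1216) for p in q]);print(q.tolist(),Q.round(4),Q.mean(0),np.linalg.norm(Q-np.roll(Q,-1,0),axis=1))
E
```

```text
t 2.15 p [0.5153 0.2183 0.3281] yaw 167.86 zax [-0.0019 -0.0022 -1.    ] F [-0.   0.6 -0.2] M [0.01 0.03 0.01] gap 0.995 gf 0.0 q [ 0.29  0.36  0.4   1.61 -0.    0.5 ]
[[17, 121, 135], [18, 154, 106], [21, 203, 94], [20, 197, 159], [20, 198, 183], [20, 198, 187], [21, 198, 187], [19, 159, 180]] [ 16  96 138]
((309.5, 215.0), (120.0, 19.0), 90.0) (300, 155, 20, 121)
[[0.4591 0.2171 0.198 ]
 [0.4623 0.2323 0.198 ]
 [0.5667 0.2104 0.198 ]
 [0.5631 0.1935 0.198 ]] [0.5128 0.2133 0.198 ] [0.0155 0.1066 0.0173 0.1067]
[[183, 278], [80, 280], [56, 175], [170, 174]] [[ 0.5708  0.0514  0.1216]
 [ 0.5486 -0.065   0.1216]
 [ 0.4317 -0.0407  0.1216]
 [ 0.4555  0.076   0.1216]] [0.50166447 0.00545496 0.1216    ] [0.11848706 0.11947593 0.1191168  0.11787542]
```

Request:
carry_out(dp=[[0,-0.002,0.04],[0,-0.002,0.08],[0,-0.002,0.11],[0,-0.002,0.135],[0,-0.002,0.15],[0,-0.002,0.157],[0,-0.002,0.157],[0,-0.002,0.157],[0,-0.002,0.157],[0,-0.002,0.157],[0,-0.002,0.157],[0,-0.002,0.157],[0,-0.002,0.157],[0,-0.002,0.157],[0,-0.002,0.157]], dr=[[0,0,0],[0,0,0],[0,0,0],[0,0,0],[0,0,0],[0,0,0],[0,0,0],[0,0,0],[0,0,0],[0,0,0],[0,0,0],[0,0,0],[0,0,0],[0,0,0],[0,0,0]], gripper=[0.085,0.085,0.085,0.085,0.085,0.085,0.085,0.05,0.02,0,0,0,0,0,0], grip_force=60)

```text
time_s: 3.65
position: [0.5149, 0.2141, 0.1725]
tcp_rot: [[-0.976, 0.218, 0.0], [0.218, 0.976, -0.002], [-0.0, -0.002, -1.0]]
contact_force: [0.7, -0.0, 0.5]
finger_gap: -0.001
gripper_force: 0.0
```

```bash
python3 - <<'E'
from h import *
st()
E
```

```text
t 3.65 p [0.5149 0.2141 0.1725] yaw 167.41 zax [ 1.0e-04 -1.6e-03 -1.0e+00] F [ 0.7 -0.   0.5] M [-0.04 -0.02 -0.  ] gap -0.001 gf 0.0 q [ 0.28  0.35 -0.02  1.2  -0.    0.5 ]
```

The fingers shut on nothing, so I look again.

```bash
python3 - <<'E'
from h import *
a=cams.get_image("wrist");b=cams.get_image("scene");cv2.imwrite("pics/s2.png",b);cv2.imwrite("pics/w2.png",a)
x=cv2.resize(a,(480,360));y=cv2.resize(b[100:300,230:430],(320,320))
c=np.zeros((360,800,3),np.uint8);c[:,:480]=x;c[:320,480:]=y;cv2.imwrite("pics/c2.png",c)
E
```

```text
(no output)
```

View pics/c2.png

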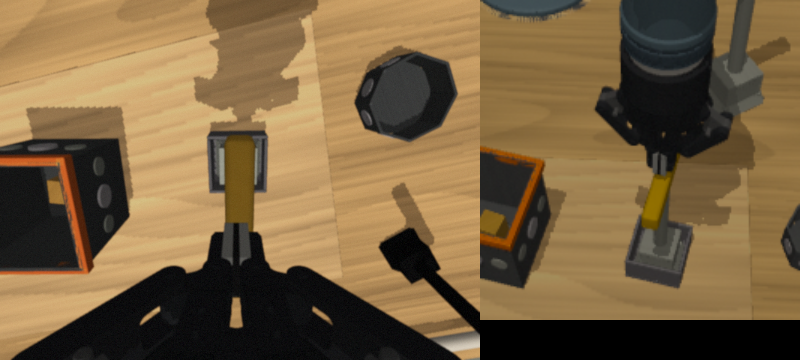

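Left half (wrist): the shut fingers at (236,240) overlap the far end of the bar, whose visible part runs (239,135)–(240,225). Right half (scene): the shut tips at (657,168) sit just beside or above the bar (650–668, 165–225). I can't tell the height relation, so I enlarge and compute.

```bash
python3 - <<'E'
from h import *
s=get_state();a=cv2.imread("pics/w2.png");b=cv2.imread("pics/s2.png")
W,S=cam("wrist",s),cam("scene")
p=s["position"]
for dz in (0,.02,.04,.06): print(dz,proj(W,p+[0,0,dz]).round(1),proj(S,p+[0,0,dz]).round(1))
x=cv2.resize(a[160:360,230:400],None,fx=2.3,fy=2.3,interpolation=cv2.INTER_CUBIC);y=cv2.resize(b[160:280,300:380],None,fx=4.5,fy=4.5,interpolation=cv2.INTER_CUBIC)
c=np.zeros((560,x.shape[1]+y.shape[1],3),np.uint8);c[:x.shape[0],:x.shape[1]]=x;c[:y.shape[0],x.shape[1]:]=y;cv2.imwrite("pics/c3.png",np.clip(c*1.4,0,255).astype(np.uint8));print(c.shape,x.shape)
m=blob(b,(20,215,100),(32,255,255),(320,160,375,250));r=cv2.minAreaRect(big(m));print(r)
E
```

```text
0 [315.6 283.5] [341.6 215.6]
0.02 [315.7 301.3] [341.9 209.1]
0.04 [315.7 323.6] [342.2 202.2]
0.06 [315.7 352. ] [342.5 194.9]
(560, 751, 3) (460, 391, 3)
((338.7156066894531, 225.6147003173828), (10.536089897155762, 33.33235549926758), 16.699241638183594)
```

View pics/c3.png

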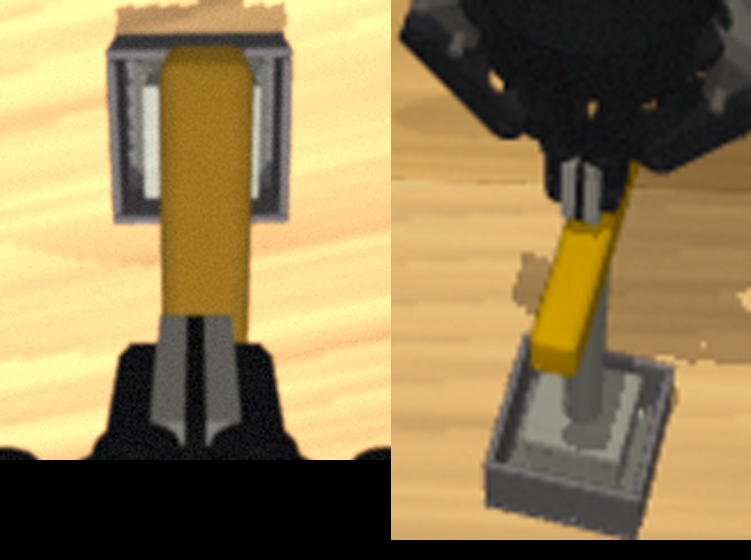

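Both views agree that the finger ends stand about 35 mm behind the reported TCP: in the wrist view the shut tips are at image row 297 (open, row 313), and in the scene view at (342,208), z ≈ 0.207. That is why they shut just above the bar (top ≈ 0.19) with no contact. The key is untouched, so I open, go 45 mm lower and close.

Request:
carry_out(dp=[[0,0,0],[0,0.001,0],[0,0.0015,0],[0,0.0015,0],[0,0.0015,0],[0,0.0015,0],[0,0.0015,0.01],[0,0.0015,0.02],[0,0.0015,0.03],[0,0.0015,0.038],[0,0.0015,0.045],[0,0.0015,0.045],[0,0.0015,0.045]], dr=[[0,0,0],[0,0,0],[0,0,0],[0,0,0],[0,0,0],[0,0,0],[0,0,0],[0,0,0],[0,0,0],[0,0,0],[0,0,0],[0,0,0],[0,0,0]], gripper=[0.085,0.085,0.085,0.085,0.085,0.085,0.085,0.085,0.085,0.085,0.085,0.085,0.085])

```text
time_s: 5.05
position: [0.5152, 0.2155, 0.1275]
tcp_rot: [[-0.976, 0.218, -0.0], [0.218, 0.976, -0.002], [-0.0, -0.002, -1.0]]
contact_force: [0.1, -1.5, -0.1]
finger_gap: 0.997
gripper_force: 0.0
```

Request:
carry_out(dp=[[0,0,0],[0,0,0],[0,0,0],[0,0,0],[0,0,0],[0,0,0],[0,0,0],[0,0,0]], dr=[[0,0,0],[0,0,0],[0,0,0],[0,0,0],[0,0,0],[0,0,0],[0,0,0],[0,0,0]], gripper=[0.05,0.02,0,0,0,0,0,0], grip_force=70)

```text
time_s: 5.85
position: [0.5155, 0.2158, 0.1279]
tcp_rot: [[-0.976, 0.218, 0.001], [0.218, 0.976, -0.001], [-0.001, -0.001, -1.0]]
contact_force: [-0.9, 1.3, 3.0]
finger_gap: 0.202
gripper_force: 68.4
```

```bash
python3 - <<'E'
from h import *
st()
E
```

```text
t 5.85 p [0.5155 0.2158 0.1279] yaw 167.41 zax [ 8.0e-04 -1.1e-03 -1.0e+00] F [-0.9  1.3  3. ] M [ 0.17 -0.    0.04] gap 0.202 gf 68.4 q [ 0.28  0.37 -0.11  1.09 -0.    0.5 ]
```

Held: opening 17.3 mm, 68 N. Lift and move over the orange box.

Request:
carry_out(dp=[[0,0,-0.01],[0,0,-0.03],[0,0,-0.05],[0,0,-0.075],[0,0,-0.1],[0,0,-0.125],[0,0,-0.15],[0,0,-0.15],[0,0,-0.15]], dr=[[0,0,0],[0,0,0],[0,0,0],[0,0,0],[0,0,0],[0,0,0],[0,0,0],[0,0,0],[0,0,0]], gripper=[0,0,0,0,0,0,0,0,0])

```text
time_s: 6.75
position: [0.5153, 0.2157, 0.277]
tcp_rot: [[-0.976, 0.218, -0.0], [0.218, 0.976, -0.002], [-0.0, -0.002, -1.0]]
contact_force: [0.3, -0.4, -3.7]
finger_gap: 0.201
gripper_force: 68.7
```

```bash
python3 - <<'E'
from h import *
s=st();plan((.5005,.0095,.278),167.4)
E
```

```text
t 6.75 p [0.5153 0.2157 0.277 ] yaw 167.4 zax [-1.0e-04 -1.9e-03 -1.0e+00] F [ 0.3 -0.4 -3.7] M [ 0.03  0.03 -0.01] gap 0.201 gf 68.7 q [ 0.28  0.34  0.23  1.46 -0.    0.5 ]
dp [-0.0306 -0.2044 -0.0006] dr [-0.0019  0.0003  0.0001]
```

Request:
carry_out(dp=[[-0.003,-0.02,0],[-0.008,-0.05,0],[-0.013,-0.085,0],[-0.018,-0.12,0],[-0.023,-0.155,0],[-0.027,-0.18,0],[-0.03,-0.197,0],[-0.031,-0.204,0],[-0.031,-0.204,0],[-0.031,-0.204,0],[-0.031,-0.204,0]], dr=[[0,0,0],[0,0,0],[0,0,0],[0,0,0],[0,0,0],[0,0,0],[0,0,0],[0,0,0],[0,0,0],[0,0,0],[0,0,0]], gripper=[0,0,0,0,0,0,0,0,0,0,0])

```text
time_s: 7.85
position: [0.5009, 0.0109, 0.2775]
tcp_rot: [[-0.976, 0.217, -0.0], [0.217, 0.976, -0.001], [0.0, -0.001, -1.0]]
contact_force: [-0.1, 0.5, -4.1]
finger_gap: 0.2
gripper_force: 68.9
```

```bash
python3 - <<'E'
from h import *
s=st();a=cams.get_image("wrist");b=cams.get_image("scene");t=cams.get_image("top")
for n,i in zip("wst",(a,b,t)): cv2.imwrite(f"pics/{n}4.png",i)
x=cv2.resize(a[100:400,130:530],(520,390),interpolation=cv2.INTER_CUBIC);y=cv2.resize(b[90:290,170:310],(280,400),interpolation=cv2.INTER_CUBIC)
c=np.zeros((400,800,3),np.uint8);c[:390,:520]=x;c[:,520:]=y;cv2.imwrite("pics/c4.png",np.clip(c*1.4,0,255).astype(np.uint8))
E
```

```text
t 7.85 p [0.5009 0.0109 0.2775] yaw 167.48 zax [-4.0e-04 -1.1e-03 -1.0e+00] F [-0.1  0.5 -4.1] M [ 0.01 -0.05 -0.03] gap 0.2 gf 68.9 q [-0.1   0.22  0.07  1.42 -0.    0.11]
```

View pics/c4.png

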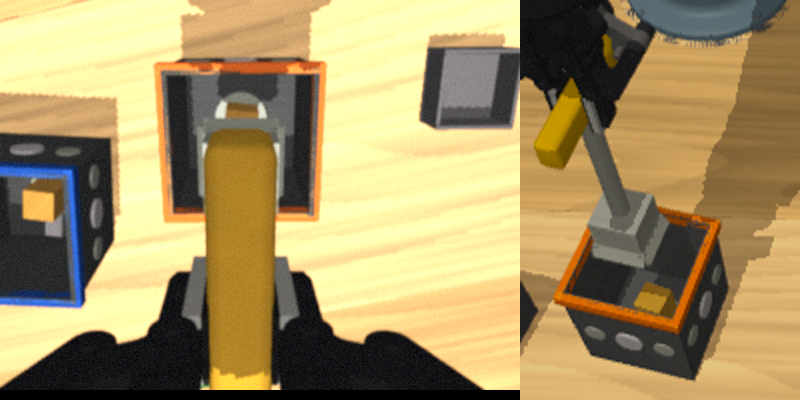

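Left (wrist): the key hangs in the fingers over the box. Its socket shoulders are at crop (198–284,130), centred with the bar (240), the rim quad is at (157–326, 62–220), and the stem peeks out at (242,112). Right (scene): the socket mouth corners are at crop (592,250), (632,268), (668,235), above the orange rim. I check these numerically for tilt and offset.

```bash
python3 - <<'E'
from h import *
s=get_state();W,S,T=cam("wrist",s),cam("scene"),cam("top")
p=s["position"];y=np.radians(-12.6);ux=np.array([np.cos(y),np.sin(y),0]);uy=np.array([-np.sin(y),np.cos(y),0])
o=np.array([p[0],p[1],.155]);h=.0275
print("pred mouth corners",[proj(S,o+a*ux*h+b*uy*h).round(1).tolist() for a,b in((1,-1),(1,1),(-1,1),(-1,-1))])
print("pred outer shoulder top (z+.04?)",[proj(W,o+[0,0,.155-.155]-ux*h+b*uy*h).round(1).tolist() for b in(-1,1)])
a=cv2.imread("pics/w4.png")
m=blob(a,(5,170,100),(16,255,255),(230,130,400,290));q=cv2.convexHull(np.vstack([c for c in cv2.findContours(m,0,1)[0] if cv2.contourArea(c)>8]))
q=cv2.approxPolyN(q,4,ensure_convex=True)[0];Q=np.array([onz(W,v,.1216) for v in q]);print(q.tolist(),Q.round(4).tolist(),Q.mean(0).round(4),np.linalg.norm(Q-np.roll(Q,-1,0),axis=1).round(4))
# scene observed: rays at z .155
for v in((206,215),(226,224),(244,207.5)): print(onz(S,v,.155).round(4))
# stem tops seen: scene
b=cv2.imread("pics/s4.png");m=blob(b,(15,120,60),(26,255,255),(225,228,252,250));c=big(m);print(cv2.boundingRect(c),cv2.contourArea(c))
# bar yellow in top view
t=cv2.imread("pics/t4.png");m=blob(t,(20,215,60),(32,255,255),(330,120,450,280));
cs=[c for c in cv2.findContours(m,0,1)[0] if cv2.contourArea(c)>15];print([(cv2.minAreaRect(c)) for c in cs])
m=blob(b,(20,215,60),(32,255,255),(160,60,320,180));cs=[c for c in cv2.findContours(m,0,1)[0] if cv2.contourArea(c)>15];print([(cv2.boundingRect(c)) for c in cs])
E
```

```text
pred mouth corners [[203.6, 219.2], [233.6, 226.5], [245.0, 200.6], [215.9, 193.9]]
pred outer shoulder top (z+.04?) [[282.3, 189.3], [349.2, 189.5]]
[[375, 270], [256, 270], [248, 148], [380, 147]] [[0.5706, 0.0552, 0.1216], [0.5454, -0.0591, 0.1216], [0.4314, -0.0351, 0.1216], [0.4556, 0.0788, 0.1216]] [0.5008 0.01   0.1216] [0.117  0.1166 0.1164 0.1173]
[ 0.5131 -0.0196  0.155 ]
[0.5296 0.0177 0.155 ]
[0.4947 0.0437 0.155 ]
(225, 231, 25, 19) 288.0
[((405.5, 204.0), (9.60969066619873, 28.43684196472168), 11.309932708740234)]
[(177, 129, 27, 45), (211, 107, 7, 16)]
```

```bash
python3 - <<'E'
from h import *
s=get_state();S=cam("scene");W=cam("wrist",s)
p=s["position"];y=np.radians(-12.6);ux=np.array([np.cos(y),np.sin(y),0]);uy=np.array([-np.sin(y),np.cos(y),0])
o=np.array([p[0],p[1],.155])
b=cv2.imread("pics/s4.png")[100:240,170:270];f=5
im=np.clip(cv2.resize(b,None,fx=f,fy=f,interpolation=cv2.INTER_CUBIC)*1.4,0,255).astype(np.uint8)
P=lambda X:tuple(int(v) for v in ((proj(S,X)-[170,100]+.5)*f))
h=.0275
for a,c in((1,-1),(1,1),(-1,1),(-1,-1)):cv2.circle(im,P(o+a*ux*h+c*uy*h),4,(0,0,255),-1)
cv2.line(im,P(o+[0,0,.05]),P(o+[0,0,.16]),(255,0,255),1)
for z in(.163,.187):
    for a in(-1,1):
        for c in(-1,1):cv2.circle(im,P(o+[0,0,z]+a*ux*.055+c*uy*.009),4,(255,255,0),-1)
cv2.imwrite("pics/c5.png",im[:600]);print(im.shape)
E
```

```text
(700, 500, 3)
```

View pics/c5.png

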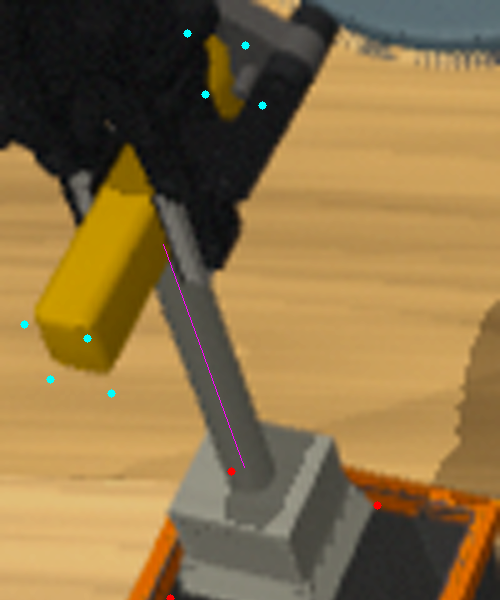

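Rod parallel to the predicted vertical (magenta), shifted only about 1.5 px. The bar-end corners at (38,318)–(108,372) are about 2 px from prediction (cyan). So the key hangs upright and is centred to ~3 mm, well inside the ±10 mm mouth. I lower it to just above the stem, turned 4° clockwise to sit mid-play.

Request:
carry_out(dp=[[0,0,0.015],[0,0,0.03],[0,0,0.045],[0,0,0.06],[0,0,0.075],[0,0,0.088],[0,0,0.096],[0,0,0.096]], dr=[[0,0,0.01],[0,0,0.03],[0,0,0.05],[0,0,0.07],[0,0,0.07],[0,0,0.07],[0,0,0.07],[0,0,0.07]], gripper=[0,0,0,0,0,0,0,0])

```text
time_s: 8.8
position: [0.5001, 0.0101, 0.1808]
tcp_rot: [[-0.958, 0.285, -0.002], [0.285, 0.958, -0.001], [0.002, -0.002, -1.0]]
contact_force: [-0.8, 0.6, -2.7]
finger_gap: 0.203
gripper_force: 68.9
```

Request:
carry_out(dp=[[0,0,0.004],[0,0,0.008],[0,0,0.012],[0,0,0.016],[0,0,0.02],[0,0,0.024],[0,0,0.024]], dr=[[0,0,0],[0,0,0],[0,0,0],[0,0,0],[0,0,0],[0,0,0],[0,0,0]], gripper=[0,0,0,0,0,0,0])

```text
time_s: 9.5
position: [0.5005, 0.0098, 0.1572]
tcp_rot: [[-0.958, 0.286, -0.001], [0.286, 0.958, -0.001], [0.001, -0.002, -1.0]]
contact_force: [0.6, 0.1, -4.9]
finger_gap: 0.199
gripper_force: 68.9
```

```bash
python3 - <<'E'
from h import *
st()
E
```

```text
t 9.5 p [0.5005 0.0098 0.1572] yaw 163.39 zax [-0.0011 -0.0014 -1.    ] F [ 0.6  0.1 -4.9] M [ 0.02  0.02 -0.03] gap 0.199 gf 68.9 q [-0.11  0.24 -0.21  1.12 -0.    0.18]
```

Request:
carry_out(dp=[[0,0,0.003],[0,0,0.006],[0,0,0.009],[0,0,0.012],[0,0,0.014],[0,0,0.014]], dr=[[0,0,0],[0,0,0],[0,0,0],[0,0,0],[0,0,0],[0,0,0]], gripper=[0,0,0,0,0,0])

```text
time_s: 10.1
position: [0.5007, 0.0098, 0.1435]
tcp_rot: [[-0.958, 0.286, -0.001], [0.286, 0.958, -0.001], [0.0, -0.002, -1.0]]
contact_force: [0.5, 0.0, -3.3]
finger_gap: 0.203
gripper_force: 68.9
```

Request:
carry_out(dp=[[0,0,0.001],[0,0,0.002],[0,0,0.003],[0,0,0.003]], dr=[[0,0,0],[0,0,0],[0,0,0],[0,0,0]], gripper=[0,0,0,0])

```text
time_s: 10.5
position: [0.501, 0.0097, 0.1408]
tcp_rot: [[-0.958, 0.286, -0.0], [0.286, 0.958, -0.002], [-0.0, -0.002, -1.0]]
contact_force: [0.0, -0.1, -4.0]
finger_gap: 0.202
gripper_force: 68.9
```

Request:
carry_out(dp=[[0,0,0.001],[0,0,0.002],[0,0,0.003],[0,0,0.003]], dr=[[0,0,0],[0,0,0],[0,0,0],[0,0,0]], gripper=[0,0,0,0])

```text
time_s: 10.9
position: [0.5012, 0.0097, 0.138]
tcp_rot: [[-0.958, 0.286, 0.001], [0.286, 0.958, -0.002], [-0.001, -0.001, -1.0]]
contact_force: [0.2, -0.7, -2.3]
finger_gap: 0.204
gripper_force: 69.1
```

Request:
carry_out(dp=[[0,0,0.001],[0,0,0.002],[0,0,0.002]], dr=[[0,0,0],[0,0,0],[0,0,0]], gripper=[0,0,0])

```text
time_s: 11.2
position: [0.5018, 0.0096, 0.1379]
tcp_rot: [[-0.958, 0.286, 0.003], [0.286, 0.958, -0.002], [-0.003, -0.001, -1.0]]
contact_force: [-3.4, -0.2, 9.6]
finger_gap: 0.203
gripper_force: 71.0
```

Contact (≈13 N above hanging weight) at TCP z 0.138, within the 0.136–0.141 expected for fully seated. I ease off 1 mm and turn clockwise.

Request:
carry_out(dp=[[0,0,-0.0015],[0,0,-0.0015],[0,0,-0.0015],[0,0,-0.0015],[0,0,-0.0015],[0,0,-0.0015],[0,0,-0.0015],[0,0,-0.0015],[0,0,-0.0015],[0,0,-0.0015],[0,0,-0.0015],[0,0,-0.0015],[0,0,-0.0015],[0,0,-0.0015],[0,0,-0.0015],[0,0,-0.0015]], dr=[[0,0,0],[0,0,0.07],[0,0,0.14],[0,0,0.21],[0,0,0.28],[0,0,0.35],[0,0,0.42],[0,0,0.49],[0,0,0.56],[0,0,0.63],[0,0,0.7],[0,0,0.77],[0,0,0.84],[0,0,0.91],[0,0,0.98],[0,0,0.98]], gripper=[0,0,0,0,0,0,0,0,0,0,0,0,0,0,0,0])

```text
time_s: 12.8
position: [0.5007, 0.0102, 0.1379]
tcp_rot: [[-0.297, 0.955, 0.0], [0.955, 0.297, -0.001], [-0.001, -0.0, -1.0]]
contact_force: [-3.3, 1.1, 5.5]
finger_gap: 0.202
gripper_force: 70.3
```

```bash
python3 - <<'E'
from h import *
st()
E
```

```text
t 12.8 p [0.5007 0.0102 0.1379] yaw 107.26 zax [ 1.e-04 -7.e-04 -1.e+00] F [-3.3  1.1  5.5] M [ 0.41  0.97 -0.05] gap 0.202 gf 70.3 q [-0.11  0.25 -0.25  1.07 -0.    1.16]
```

Request:
carry_out(dp=[[0,0,0],[0,0,0],[0,0,0],[0,0,0]], dr=[[0,0,0.06],[0,0,0.12],[0,0,0.17],[0,0,0.17]], gripper=[0,0,0,0])

```text
time_s: 13.2
position: [0.5007, 0.0102, 0.138]
tcp_rot: [[-0.132, 0.991, 0.0], [0.991, 0.132, -0.001], [-0.001, -0.0, -1.0]]
contact_force: [-3.2, 1.1, 6.0]
finger_gap: 0.205
gripper_force: 70.4
```

```bash
python3 - <<'E'
from h import *
st()
E
```

```text
t 13.2 p [0.5007 0.0102 0.138 ] yaw 97.57 zax [ 0.e+00 -7.e-04 -1.e+00] F [-3.2  1.1  6. ] M [ 0.46  1.05 -0.05] gap 0.205 gf 70.4 q [-0.11  0.25 -0.25  1.07 -0.    1.33]
```

Request:
carry_out(dp=[[0,0,0],[0,0,0],[0,0,0]], dr=[[0,0,0.04],[0,0,0.07],[0,0,0.07]], gripper=[0,0,0])

```text
time_s: 13.5
position: [0.5007, 0.0102, 0.138]
tcp_rot: [[-0.062, 0.998, -0.0], [0.998, 0.062, -0.001], [-0.001, -0.0, -1.0]]
contact_force: [-2.6, 1.2, 7.2]
finger_gap: 0.197
gripper_force: 70.4
```

```bash
python3 - <<'E'
from h import *
st()
E
```

```text
t 13.5 p [0.5007 0.0102 0.138 ] yaw 93.58 zax [-0.e+00 -6.e-04 -1.e+00] F [-2.6  1.2  7.2] M [ 0.48  1.04 -0.01] gap 0.197 gf 70.4 q [-0.11  0.25 -0.25  1.07 -0.    1.4 ]
```

Request:
carry_out(dp=[[0,0,0],[0,0,0],[0,0,0]], dr=[[0,0,0.03],[0,0,0.06],[0,0,0.06]], gripper=[0,0,0])

```text
time_s: 13.8
position: [0.5008, 0.0103, 0.138]
tcp_rot: [[-0.005, 1.0, 0.0], [1.0, 0.005, -0.001], [-0.001, 0.0, -1.0]]
contact_force: [-3.6, 1.4, 6.0]
finger_gap: 0.2
gripper_force: 70.8
```

```bash
python3 - <<'E'
from h import *
s=st()
a=cams.get_image("wrist");b=cams.get_image("scene");t=cams.get_image("top")
for n,i in zip("wst",(a,b,t)): cv2.imwrite(f"pics/{n}6.png",i)
y=cv2.resize(b[90:290,170:310],(392,560),interpolation=cv2.INTER_CUBIC);x=cv2.resize(t[170:270,340:440],(400,400),interpolation=cv2.INTER_CUBIC)
c=np.zeros((560,792,3),np.uint8);c[:400,:400]=x;c[:,400:]=y;cv2.imwrite("pics/c6.png",np.clip(c*1.5,0,255).astype(np.uint8))
E
```

```text
t 13.8 p [0.5008 0.0103 0.138 ] yaw 90.27 zax [ 1.e-04 -7.e-04 -1.e+00] F [-3.6  1.4  6. ] M [0.46 0.98 0.8 ] gap 0.2 gf 70.8 q [-0.11  0.25 -0.25  1.07 -0.    1.46]
```

View pics/c6.png

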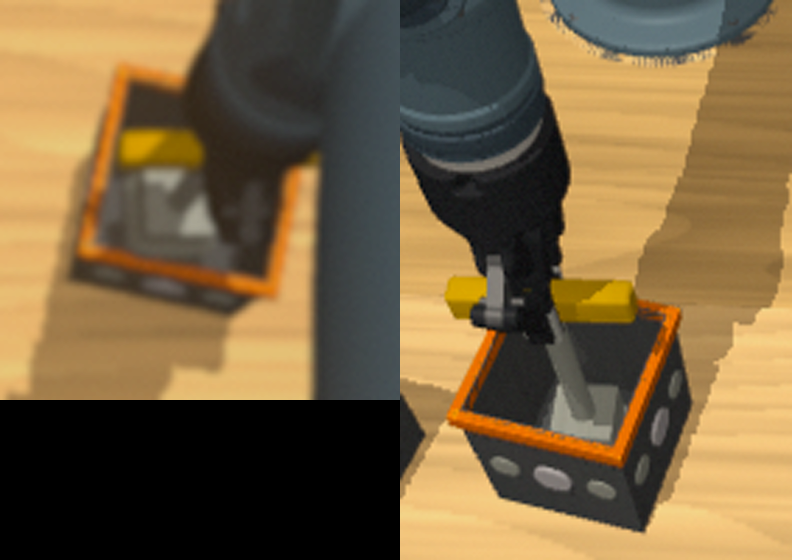

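The moment about z jumped from ~0 to 0.8 N m at 77° from the walls (expected 60 + 14 = 74° plus some wind-up), so the stem is at its stop. The picture shows the bar at (450–635,300) with the rod upright, and the socket deep in the orange box at (585,410). Release and rise straight up.

Request:
carry_out(dp=[[0,0,0],[0,0,0],[0,0,0],[0,0,0],[0,0,0],[0,0,0],[0,0,-0.01],[0,0,-0.025],[0,0,-0.045],[0,0,-0.075],[0,0,-0.11],[0,0,-0.15],[0,0,-0.15]], dr=[[0,0,-0.02],[0,0,-0.02],[0,0,-0.02],[0,0,-0.02],[0,0,-0.02],[0,0,-0.02],[0,0,-0.02],[0,0,-0.02],[0,0,-0.02],[0,0,-0.02],[0,0,-0.02],[0,0,-0.02],[0,0,-0.02]], gripper=[0,0.03,0.06,0.085,0.085,0.085,0.085,0.085,0.085,0.085,0.085,0.085,0.085])

```text
time_s: 15.25
position: [0.504, 0.0096, 0.2938]
tcp_rot: [[-0.021, 1.0, 0.011], [1.0, 0.021, -0.003], [-0.003, 0.011, -1.0]]
contact_force: [0.0, -0.9, 0.2]
finger_gap: 0.991
gripper_force: 0.0
```

```bash
python3 - <<'E'
from h import *
s=st();W=cam("wrist",s);S=cam("scene");T=cam("top")
a=cams.get_image("wrist");b=cams.get_image("scene");t=cams.get_image("top")
for n,i in zip("wst",(a,b,t)): cv2.imwrite(f"pics/{n}7.png",i)
m=blob(a,(15,190,90),(32,255,255),(150,80,480,330));r=cv2.minAreaRect(big(m));bx=cv2.boxPoints(r)
P=np.array([onz(W,v,.203) for v in bx]);print(r,P.round(4).tolist(),P.mean(0),np.linalg.norm(P-np.roll(P,-1,0),axis=1))
m=blob(b,(20,215,60),(32,255,255),(160,60,320,230));r=cv2.minAreaRect(big(m));print("scene",r)
o=np.array([.5,.0107,.016]);y=np.radians(-12.6-74)
ux=np.array([np.cos(y),np.sin(y),0]);print("pred scene bar c",proj(S,o+[0,0,.175]),[proj(S,o+[0,0,.187]+k*ux*.055) for k in(-1,1)])
x=cv2.resize(a,(480,360));yy=cv2.resize(b[110:290,180:300],(320,480),interpolation=cv2.INTER_CUBIC)
c=np.zeros((480,800,3),np.uint8);c[:360,:480]=x;c[:,480:]=yy;cv2.imwrite("pics/c7.png",np.clip(c*1.4,0,255).astype(np.uint8))
E
```

```text
t 15.25 p [0.504  0.0096 0.2938] yaw 91.21 zax [ 0.0108 -0.0028 -0.9999] F [ 0.  -0.9  0.2] M [ 0.01 -0.   -0.  ] gap 0.991 gf 0.0 q [-0.11  0.21  0.1   1.45 -0.    1.44]
((308.37225341796875, 225.94219970703125), (138.1189422607422, 23.13175392150879), 89.14490509033203) [[0.4901, 0.0648, 0.203], [0.5066, 0.0654, 0.203], [0.5111, -0.0439, 0.203], [0.4924, -0.0445, 0.203]] [0.50004333 0.01047105 0.203     ] [0.01649615 0.10940656 0.01872149 0.10936922]
scene ((219.99996948242188, 196.49998474121094), (67.99998474121094, 14.999998092651367), -0.0)
pred scene bar c [220.35483358 197.42607487] [array([252.2526258 , 192.87519992]), array([185.39972019, 193.62096482])]
```

View pics/c7.png

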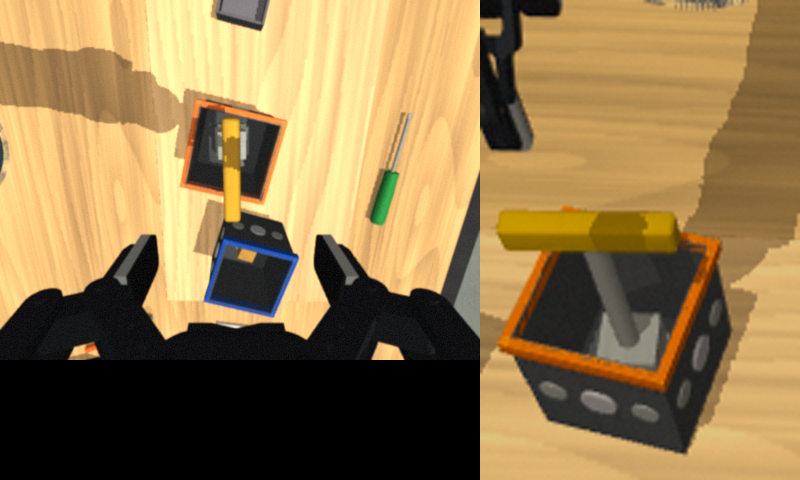

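The bar's centre is at scene pixel (220,196.5), against (220.4,197.4) predicted for a fully seated upright key. Wrist centre is (0.500,0.0105), on the stem, with length 109 mm at z 0.203 and angle 76° clockwise from the walls, which is at the stop. The open gripper at (150,255) and (325,255) is clear, and the blue box is untouched. Handing in.

```bash
python3 -c "
from plant import arm
print(arm.close_job())"
```

```text
the job is handed in; nothing more can be done
None
```

I handed the job in at about 15.4 s: by the final camera check the yellow-handled key stands upright and fully seated on the orange box's stem, turned clockwise to its stop and released, with the blue box untouched; no verdict came back.

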